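# Check the welding bench's emergency stop and restart the extractor

## Robot

A 6-joint arm with a two-finger parallel gripper is mounted at the origin on the work surface. World frame = base frame: x ahead of the robot, y to its left, z up, the work surface at z = 0. Lengths are in mm, angles in rad, forces in N, time in s.
With the tool pointing down it reaches from about 350 to 775 mm from the base axis. Payload 7.3 kg.
Tool frame: the origin (TCP) lies midway between the tips of the shut fingers; the grasp point (between the pads) lies 19 mm behind it (bot.hold_point_z is the distance from the TCP to the grasp point, in mm); z points along the fingers, y is the direction in which the jaws open and shut (so a half turn about z gives the same grasp; the last joint's range is limited). The gripper opens to 92 mm and grips with 3 to 60 N. Pads are 19 mm wide; open, the fingers measure 130 mm over their backs; the gripper's body (75 mm by 190 mm) begins 47 mm behind the grasp point.
Start: joints at [-1.292, 0.342, 1.524, -0, 1.275, -0.146], TCP at [216.397, -478.352, 189.941] pointing down, gripper open.
Joint ranges: [-2.53, 2.53], [-0.77, 2.02], [0.04, 2.7], [-1, 4.14], [0.28, 2.66], [-3.11, 3.11]. Speed limits (rad/s): [2.57, 2.57, 3.14, 3.14, 3.14, 3.14].

## Interface

Orientations are given as [roll, pitch, yaw] about the fixed x, y, z axes, in that order (R = Rz(yaw) Ry(pitch) Rx(roll)).
In Python, from plant import bot gives the robot as it stands.
- The arm moves only by the tool servo_tool, never from a script. Its argument "series" is a list of rows, each a list of 5 numbers: the opening, from 0 (shut) to 1 (fully open), then the shift along the tool's x, y, z each as a share of 50 mm, from -1 to 1, then the turn about the tool's z as a share of 90 degrees, from -1 to 1. In form: [[gripper, tx, ty, tz, spin], ...]. A call has 1 to 20 rows; each row shifts and turns the commanded pose from where the row before left it, along the tool's axes as they then stand; what a row does not reach is not made up. A row lasts 1/8 s, in which the tool goes at most 62.5 mm and 10.7 degrees, less where a joint would pass 70% of its speed; a pose out of reach is approached as far as the arm can. A call with a number of a shift or a turn outside -1 to 1 is refused whole. A call with a gripper value outside its range is refused whole. The fingers move at their own pace and stop on an object; the grip force is fixed at half the most. Time passes only in rows, so rows that do not move let the fingers close. It gives the time, the measured TCP pose, the force and the opening at its end, in the units of the state.
- bot.get_obs(): the state, without advancing time (a new reading comes with each control period).
- bot.capture(name): name is "scene" or "side" or "wrist"; returns the picture (400x640x3 uint8, red, green, blue); there is no depth.
- bot.camera_model(name): a dict with "mtx" (3x3 intrinsics, pixels), "distortion" ([k1, k2, p1, p2, k3] as OpenCV has them; the pictures are not rectified), "world_from_camera" (4x4, takes a point from camera to world coordinates). Camera axes: x right, y up, looking along -z (the intrinsics and any distortion apply to the point x, -y, -z); pixel columns grow to the right and rows downward; lengths in mm; the calibration is good to about 2 mm. A picture is of the moment at which its call begins: read the wrist's pose just before it. camera_model takes no time and is no camera call; for the wrist camera it gives the pose at the moment of the call.
- bot.close_job(): hands the job in, once; it reports no verdict.
Trained networks look in the newest picture that a camera, given by its name, has taken for a name from the list of things; names that differ only in an ending like _2 or _b are one class to them, and where a whole thing is asked for, a point or a joint stands for the part that bears it (a point fixed in the world has none). Each returns a list of dicts, best first, with "p" (0 to 1); they miss things now and then, are a little off and sometimes report something else, mostly with a low value. They report only what shows in the picture. A call takes as long as a camera call. They do not tell look-alikes from the thing itself.
- bot.outline_of(camera, label): "mask" (400x640 bool, what is visible of it).
- bot.pinpoint(camera, label): "point" ([x, y, z] in mm, in the coordinates of the camera as it stood for that picture, good to about 4 mm: a listed point, or the origin of a listed thing).
The state is a dict: "time": time; "joint_positions": joint angles; "dq": joint speeds; "tau": joint torques, N m; "tool_pos": TCP position; "tcp_rot": TCP orientation; "contact_force": force on the tool from outside, world axes, zero at the start; "moment": the same for the moment, N m; "grip_width": finger opening in mm.
Only numpy, scipy, OpenCV 4.12 (cv2) and the standard library are available. Lean on these libraries where they do the work, as an engineer would, in place of code of your own. Each camera call takes 0.05 s, during which the arm holds its last target.

## Task

Do the start-of-shift check on the welding bench's emergency stop: press its big mushroom button all the way in so that it latches, then twist the head clockwise until it lets go and springs back out. Then press the ON push button on the extractor's control box to start the extractor again. Work with the fingertips, pressing and pushing lightly, without gripping anything, and leave the lamp switch and the tools lying about as they are.

Things in the scene. Friction and masses are not known exactly. Their poses are not given: they have to be found in the camera images.
- stop_station: Emergency stop box bolted to the bench: square, 110 x 110 mm, grey with a yellow lid, lid top 68 mm above the bench; feet make it 146 mm long along its y at bench level; conduit stub at its +x side. Origin at the centre of its underside, z up. In the middle of the lid sits the mushroom button: collar (radius 27 mm, 8 mm high), stem (radius 13 mm) and head.
- stop_head (a point): Top centre of the mushroom head, moving with it: 112 mm above the bench when out. Red, 24 mm thick, three lobes like a hand knob, 68 mm across, lobe tops 3 mm lower than the centre. Each lobe ends in an upright round, radius 10.5 mm, centred 23.5 mm from the axis; core radius 22 mm. In its axes (z up, turning with the head) the lobes point to -x and to 60 degrees either side of +x.
- stop_push (a joint): How far the mushroom head is pressed in (m). 0 = out, 0.0115 = bottomed. Spring-loaded: 4 N at first, about 7 N at 0.0085 where the latch catches, 9 N at the bottom. Once caught and let go it stays in at about 0.0067.
- stop_turn (a joint): Turn of the mushroom head, clockwise seen from above (rad). 0 at rest, end stop at 1.0; a spring turns it back to 0 (0.04 N m at 0, 0.11 N m at 0.7, so about 5 N on a lobe). With the head latched in, a turn of 0.6 to 0.65 frees it and it springs out by itself. It does not turn anticlockwise.
- control_box: Extractor control box bolted to the bench: grey, 80 mm (its x) by 170 mm (its y), top 60 mm above the bench; conduit stub on its +x side. Origin at the centre of its underside, z up. On its lid: the ON push button at y +45 mm and the lamp switch at y -45 mm.
- on_button_top (a point): Top centre of the ON button: round black push button, 30 mm diameter, in a 46 mm aluminium collar 12 mm high; its top is 82 mm above the bench, 10 mm above the collar, when not pressed. Moves with the button.
- on_button (a joint): How far the ON button is pressed (m). 0 = out, 0.006 = fully in (about 6 N); it springs back when let go.
- lamp_switch (a joint): Turn of the lamp switch (rad), 0 as found: a black rotary knob with a raised bar, 32 mm diameter, 44 mm high over the lid. To be left alone.
- magnet: Welding magnet, red triangular frame about 75 x 62 mm, 16 mm thick, lying between the two boxes. Origin under its middle, at bench level. To be left alone.
- coupon: Steel pipe piece standing on end, 60 mm diameter, 45 mm high. Origin under its middle, at bench level. To be left alone.
- chipping_hammer: Chipping hammer lying flat, 245 mm long, 22 mm thick, head to its +x. Origin under its middle, at bench level. To be left alone.
- wire_brush: Wire brush lying bristles down, 260 mm long, 36 mm high, bristles at its +x end. Origin under its middle, at bench level. To be left alone.
- electrode_tin: Tin of electrodes standing, 68 mm diameter, 130 mm high. Origin under its middle, at bench level. To be left alone.
- f_clamp: F-clamp lying flat, 220 mm bar, 30 mm high. Origin under its middle, at bench level. To be left alone.
- angle_grinder: Angle grinder lying on the bench, about 350 mm long, up to 120 mm high at the disc. Origin under its middle, at bench level. To be left alone.
- spray_can: Blue spray can standing, 54 mm diameter, 170 mm high. Origin under its middle, at bench level. To be left alone.
There are look-alikes about, which are no part of the job. Leave any purple look-alike of the stop_station alone.

How it is judged:
By the outcome, as a careful person would: the job done as asked, in the order asked, and still so for the second after the job is handed in, with the robot touching nothing.
It also fails if it takes over 64 s, if anything falls off the work surface, if the arm or the gripper's body presses on something with over 40 N, if the wrist force passes 120 N, or if a joint passes its speed limit or range.

## Working session

There is one attempt and no reset: what is moved stays moved. The work goes in short steps, Python scripts to look and compute and a tool call to move; the robot and the scene stay as the last step left them, time stands still between calls to the robot, and variables do not carry over. Pictures are saved under pics/ and viewed, and the job is handed in when it is done.

Besides the shell and the picture viewer there is one more tool, called after ">>>" in YAML: its name, and indented under it one key for each argument. servo_tool: Moves the arm, as the interface text tells. Shift numbers are shares of 50 mm and turn numbers shares of 90 degrees, none past 1 either way. Its arguments: {"type":"object","properties":{"series":{"type":"array"}},"required":["series"]}

```bash
ls; mkdir -p pics; python3 - <<'E'
from plant import bot
import cv2
print(bot.get_obs())
for n in ("scene","side","wrist"):
    im=bot.capture(n); cv2.imwrite(f"pics/{n}0.png",im[:,:,::-1])
    m=bot.camera_model(n); print(n,m)
E
```

```text
pics
{'time': 0.0, 'joint_positions': array([-1.29198575e+00,  3.42710254e-01,  1.52500647e+00, -1.98829097e-06,
        1.27539472e+00, -1.45997749e-01]), 'dq': array([ 0.00010173,  0.00065121,  0.0002882 ,  0.00040098,  0.00123942,
       -0.00014575]), 'tau': array([ 1.21108067e-03, -4.31244314e+01, -2.44221336e+01,  7.17716594e-02,
        5.58433158e-02, -1.21035473e-04]), 'tool_pos': array([ 216.27039148, -477.88353179,  189.25515657]), 'tcp_rot': array([-3.14008974e+00, -2.19072266e-04,  4.24808745e-01]), 'contact_force': array([-0.34997476, -0.5020783 ,  0.2045055 ]), 'moment': array([-0.02272382, -0.00967783,  0.0323596 ]), 'grip_width': 91.63961197628466}
scene {'mtx': array([[422.45646249,   0.        , 323.57754152],
       [  0.        , 422.45646249, 198.80075165],
       [  0.        ,   0.        ,   1.        ]]), 'distortion': array([-0.10929284,  0.        ,  0.        ,  0.        ,  0.        ]), 'world_from_camera': array([[ 7.14815974e-01, -4.25587441e-01,  5.54899499e-01,
         1.20812403e+03],
       [ 6.99310265e-01,  4.37075123e-01, -5.65623984e-01,
    
[... 727 characters left out ...]
      [ 0.00000000e+00,  0.00000000e+00,  0.00000000e+00,
         1.00000000e+00]])}
wrist {'mtx': array([[337.20818938,   0.        , 318.06515019],
       [  0.        , 337.20818938, 202.07429162],
       [  0.        ,   0.        ,   1.        ]]), 'distortion': array([0.02093531, 0.        , 0.        , 0.        , 0.        ]), 'world_from_camera': array([[ 4.11491875e-01,  8.80862349e-01,  2.33999913e-01,
         2.80026178e+02],
       [-9.11412368e-01,  3.98089548e-01,  1.04173925e-01,
        -4.49498671e+02],
       [-1.39003092e-03, -2.56137138e-01,  9.66639454e-01,
         3.85594878e+02],
       [ 0.00000000e+00,  0.00000000e+00,  0.00000000e+00,
         1.00000000e+00]])}
```

View pics/scene0.png

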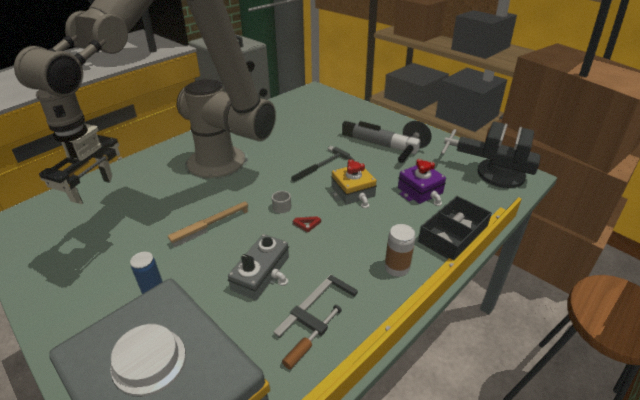

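View pics/side0.png

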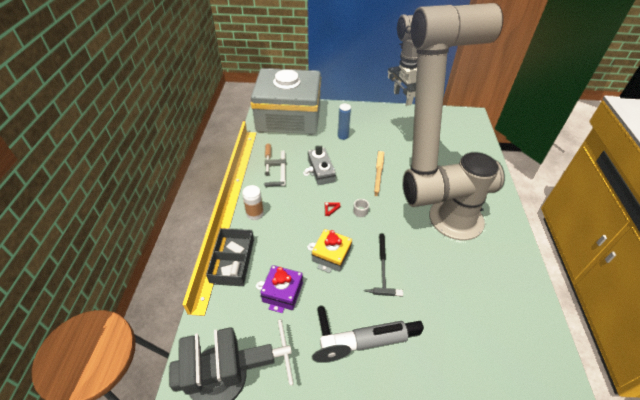

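View pics/wrist0.png

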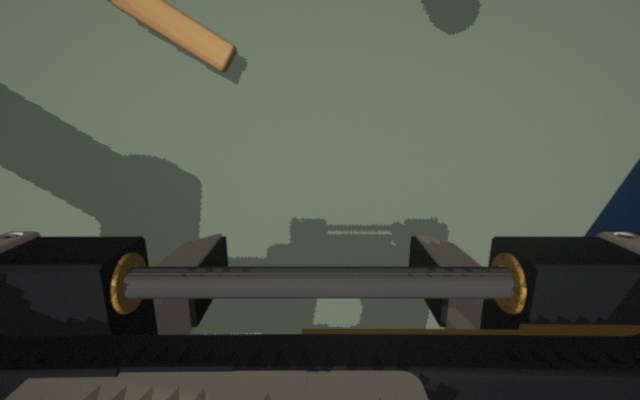

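The yellow stop station is at scene (354,180) and side (331,247), with the purple look-alike at scene (421,180). The control box is at scene (259,262) and side (321,164). Next I'll triangulate these.

```bash
cat > h.py <<'E'
from plant import bot
import numpy as np, cv2
def proj(n,P,m=None):
    m=m or bot.camera_model(n); T=np.linalg.inv(m["world_from_camera"])
    P=np.atleast_2d(np.array(P,float)); c=P@T[:3,:3].T+T[:3,3]; c=c*[1,-1,-1]
    return cv2.projectPoints(c.reshape(-1,1,3),np.zeros(3),np.zeros(3),m["mtx"],np.array(m["distortion"]))[0].reshape(-1,2)
def ray(n,uv,m=None):
    m=m or bot.camera_model(n); W=m["world_from_camera"]
    u=cv2.undistortPoints(np.array(uv,float).reshape(1,1,2),m["mtx"],np.array(m["distortion"])).ravel()
    d=W[:3,:3]@np.array([u[0],-u[1],-1]); return W[:3,3],d/np.linalg.norm(d)
def tri(rays):
    A=sum(np.eye(3)-np.outer(d,d) for o,d in rays); b=sum((np.eye(3)-np.outer(d,d))@o for o,d in rays)
    p=np.linalg.solve(A,b); return p,[np.linalg.norm(np.cross(p-o,d)) for o,d in rays]
def onz(n,uv,z,m=None):
    o,d=ray(n,uv,m); return o+d*(z-o[2])/d[2]
def toW(n,p,m=None):
    W=(m or bot.camera_model(n))["world_from_camera"]; return W[:3,:3]@p+W[:3,3]
E
python3 - <<'E'
from h import *
np.set_printoptions(precision=1,suppress=True)
for n in ("scene","side"):
    for l in ("stop_head","stop_station","on_button_top","control_box","magnet","coupon","chipping_hammer","electrode_tin","spray_can","wire_brush","f_clamp"):
        for r in bot.pinpoint(n,l): 
            w=toW(n,np.array(r["point"])); print(n,l,round(r["p"],2),w,proj(n,w)[0])
for n,(x,y) in (("scene",(325,150)),("scene",(225,225)),("side",(300,220)),("side",(295,140))):
    im=bot.capture(n)[y:y+60,x:x+75] if n=="side" else bot.capture(n)[y:y+75,x:x+75]
    cv2.imwrite(f"pics/{n}_{x}.png",cv2.resize(im,None,fx=8,fy=8,interpolation=cv2.INTER_CUBIC)[:,:,::-1])
E
```

```text
scene stop_head 0.74 [488.4 213.3 112.5] [354.4 162.8]
scene stop_head 0.47 [645.4 375.6 110.7] [424.6 162.3]
scene stop_station 0.82 [490.7 211.4  -1.4] [353.1 192.2]
scene stop_station 0.71 [ 539.  -189.1   83.3] [266.8 239.7]
scene stop_station 0.68 [647.  373.9   1.3] [420.2 190.3]
scene stop_station 0.51 [ 717.8 -227.6    1.9] [304.4 306.7]
scene on_button_top 0.51 [ 537.  -190.8   83.4] [265.9 239.6]
scene control_box 0.59 [ 552.2 -231.9   -0.2] [260.4 272.9]
scene magnet 0.56 [501.4  -3.9   0.5] [308.7 223.7]
scene coupon 0.95 [384.5 -12.7  -1. ] [281.  208.4]
scene chipping_hammer 0.86 [299.2 244.1   2.1] [319.1 165.4]
scene electrode_tin 0.67 [802.4  35.6   1.3] [397.2 267.8]
scene wire_brush 0.71 [ 302.5 -222.8   -1.3] [210.6 227.9]
scene wire_brush 0.56 [ 717.2 -224.    -1.3] [305.4 306.5]
scene f_clamp 0.69 [ 716.3 -228.1    2.9] [303.9 306.2]
side stop_head 0.78 [646.7 370.4 113.7] [280.  274.3]
side stop_head 0.53 [488.7 210.6 114.4] [332.1 236.7]
side stop_station 0.86 [647.3 371.7  -1. ] [281.9 292.8]
side stop_station 0.61 [486.7 208.6  -2.5] [331.5 255.8]
side on_button_top 0.37 [ 538.4 -191.5   91.6] [324.1 162.3]
side control_box 0.73 [ 556.5 -233.6    1. ] [320.1 171.1]
side magnet 0.65 [499.4 -10.5  -0.3] [330.8 210. ]
side coupon 0.79 [383.6  -8.2   3.6] [359.7 211.4]
side chipping_hammer 0.77 [304.4 244.7   1.2] [382.2 266.6]
side chipping_hammer 0.38 [501.6 -13.6   4.5] [330.3 208.6]
side electrode_tin 0.65 [798.9  38.    0.1] [254.7 214.9]
side spray_can 0.71 [ 460.1 -486.     0.3] [343.3 136.7]
side wire_brush 0.61 [ 302.4 -230.     0.9] [377.8 174.8]
side f_clamp 0.9 [ 719.9 -228.2    4. ] [283.1 169.5]
side f_clamp 0.35 [305.2 243.   -0.1] [381.9 266.4]
```

```bash
python3 - <<'E'
import cv2,numpy as np
r=lambda f:cv2.imread("pics/"+f+".png")
a=np.zeros((1,1))
P=[cv2.resize(r(f),(400,300)) for f in("scene_325","scene_225","side_300","side_295")]
cv2.imwrite("pics/crops.png",np.vstack([np.hstack(P[:2]),np.hstack(P[2:])]))
E
```

```text
(no output)
```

View pics/crops.png

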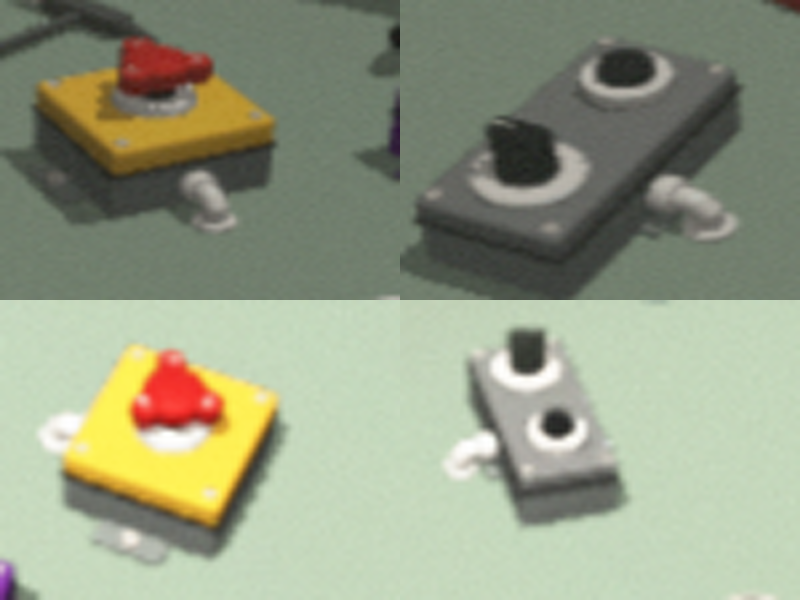

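Both views agree, with the stop head at about (488.5, 212, 113) and the ON button at about (538, -191, 84). I'll shut the fingers and move the wrist camera near the stop head.

>>> servo_tool:
  series:
    - [0,0.57,-0.64,0,0]
    - [0,0.57,-0.64,0,0]
    - [0,0.57,-0.64,0,0]
    - [0,0.57,-0.64,0,0]
    - [0,0.57,-0.64,0,0]
    - [0,0.57,-0.64,0,0]
    - [0,0.57,-0.64,0,0]
    - [0,0.57,-0.64,0,0]
    - [0,0.57,-0.64,0,0]
    - [0,0.57,-0.64,0,0]
    - [0,0.57,-0.64,0,0]
    - [0,0.57,-0.64,0,0]
    - [0,0.57,-0.64,0,0]
    - [0,0.57,-0.64,0,0]
    - [0,0.57,-0.64,0,0]
    - [0,0.57,-0.64,0,0]
    - [0,0,0,0,0]
    - [0,0,0,0,0]

```text
time: 3.7
tool_pos: [420.5, 175.7, 189.7]
tcp_rot: [3.141, 0.001, 0.425]
contact_force: [-0.1, -0.8, 0.4]
grip_width: 1.0
```

```bash
python3 - <<'E'
from h import *
np.set_printoptions(precision=3,suppress=True)
o=bot.get_obs();print(o["time"],o["tool_pos"],o["tcp_rot"],o["grip_width"],o["joint_positions"],o["contact_force"])
m=bot.camera_model("wrist")
im=bot.capture("wrist");cv2.imwrite("pics/w1.png",im[:,:,::-1])
np.save("w1.npy",m["world_from_camera"])
for l in("stop_head","stop_station"):
  for r in bot.pinpoint("wrist",l):
    w=toW("wrist",np.array(r["point"]),m);print(l,r["p"],w,proj("wrist",w,m))
E
```

```text
3.7 [420.464 175.692 189.703] [3.141 0.001 0.425] 0.9850173132584439 [ 0.228  0.216  1.702 -0.001  1.225  1.373] [-0.129 -0.779  0.378]
stop_head 0.69 [488.218 213.946 113.319] [[309.148 102.173]]
```

View pics/w1.png

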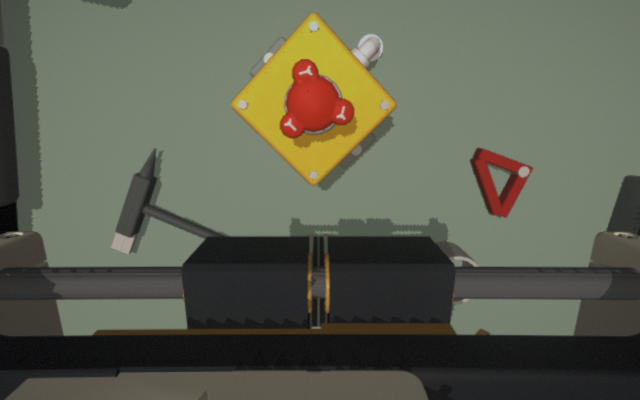

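The wrist picture shows the yellow box centred near (314,100). The head's lobes are at about (305,71), (343,111) and (292,125), and the fingers are shut at the bottom of the view.

```bash
python3 - <<'E'
from h import *
np.set_printoptions(precision=2,suppress=True)
im=bot.capture("wrist");m=bot.camera_model("wrist")
L=[onz("wrist",p,109,m) for p in((305,71),(343,111),(292,125))]
# refine by mask fitting: red contour
def headpoly(c,phi,z):
    pts=[]
    for k in range(3):
        a=phi+k*2*np.pi/3
        t=np.linspace(0,2*np.pi,40)
        pts+= [[c[0]+23.5*np.cos(a)+10.5*np.cos(s),c[1]+23.5*np.sin(a)+10.5*np.sin(s),z] for s in t]
    return pts
for p in L: print(p)
c=np.mean(L,0);print("c",c,[np.degrees(np.arctan2(*(p-c)[1::-1])) for p in L],[np.linalg.norm(p-c) for p in L])
# silhouette fit over x,y,phi with z fixed 112 in all three views
from scipy.optimize import minimize
def red(i): 
    h=cv2.cvtColor(i,cv2.COLOR_RGB2HSV);return (((h[...,0]<6)|(h[...,0]>174))&(h[...,1]>150)&(h[...,2]>60))
views=[]
for n,(x0,y0,x1,y1) in (("wrist",(260,45,370,150)),("scene",(335,150,378,180)),("side",(315,222,350,255))):
    i=bot.capture(n);k=np.zeros((400,640),bool);k[y0:y1,x0:x1]=True
    views.append((n,bot.camera_model(n),red(i)&k,(x0,y0,x1,y1)));print(n,(red(i)&k).sum())
def sil(n,mm,c,phi,z,S=4):
    M=np.zeros((400*S,640*S),np.uint8)
    t=np.linspace(0,2*np.pi,24,endpoint=False)
    def hull(P):
        q=proj(n,P,mm); cv2.fillPoly(M,[cv2.convexHull(((q+.5)*S-.5).astype(np.float32)).astype(np.int32)],1)
    for k in range(3):
        a=phi+k*2*np.pi/3; e=np.array([np.cos(a),np.sin(a)])*23.5
        P=[[c[0]+e[0]+10.5*np.cos(s),c[1]+e[1]+10.5*np.sin(s),zz] for s in t for zz in(z-3,z-24)]
        hull(P)
    hull([[c[0]+22*np.cos(s),c[1]+22*np.sin(s),zz] for s in t for zz in(z-3,z-24)]+[[c[0],c[1],z]])
    return cv2.resize(M.astype(np.float32),(640,400),interpolation=cv2.INTER_AREA)
def cost(v,vs):
    return sum(np.abs(sil(n,mm,v[:2],v[2],v[3])-k)[b[1]:b[3],b[0]:b[2]].sum()/k.sum() for n,mm,k,b in vs)
x0=[*c[:2],np.arctan2(*(L[0]-c)[1::-1]),112]
for vs in (views,views[:1],views[1:]):
    s=np.array([x0]+[np.array(x0)+d for d in ([4,0,0,0],[0,4,0,0],[0,0,.2,0],[0,0,0,5])])
    r=minimize(cost,x0,args=(vs,),method="Nelder-Mead",options=dict(initial_simplex=s,maxiter=150))
    print(r.x,np.degrees(r.x[2]),r.fun)
i=im.copy();q=proj("wrist",headpoly(r.x[:2],r.x[2],109),m)
E
```

```text
[508.4  225.65 109.  ]
[493.64 186.33 109.  ]
[467.12 218.96 109.  ]
c [489.72 210.31 109.  ] [np.float64(39.38540739669697), np.float64(-80.72065700078467), np.float64(159.05655617096377)] [np.float64(24.168423993524232), np.float64(24.302855162359315), np.float64(24.197055898228257)]
wrist 3018
scene 145
side 128
[488.31 211.56   0.7  108.41] 39.8745311512936 1.4433302863315796
[488.86 211.75   0.68  95.46] 39.00493725034157 0.10779075546719682
[488.96 211.44   0.71 111.21] 40.86454865047501 1.2503636853448277
```

Results of the fit:
- The head axis is at about (489, 211.5), with its top at about 112 mm.
- The lobes point to 40°, 160° and -80°.

Next I'll move above the head centre, then press gently in small steps.

>>> servo_tool:
  series:
    - [0,0.39,-0.02,0.2,0]
    - [0,0.39,-0.02,0.3,0]
    - [0,0.38,-0.02,0.4,0]
    - [0,0.38,-0.03,0.4,0]
    - [0,0,0,0,0]
    - [0,0,0,0,0]

```text
time: 4.8
tool_pos: [488.9, 211.6, 125.4]
tcp_rot: [3.141, -0.0, 0.425]
contact_force: [-0.4, 0.2, 0.1]
grip_width: 0.5
```

>>> servo_tool:
  series:
    - [0,0,0,0.1,0]
    - [0,0,0,0.06,0]
    - [0,0,0,0.06,0]
    - [0,0,0,0,0]

```text
time: 5.3
tool_pos: [489.0, 211.8, 113.7]
tcp_rot: [-3.142, 0.0, 0.425]
contact_force: [-0.3, 0.2, 0.3]
grip_width: 0.6
```

>>> servo_tool:
  series:
    - [0,0,0,0.06,0]
    - [0,0,0,0.06,0]
    - [0,0,0,0,0]

```text
time: 5.68
tool_pos: [488.9, 211.9, 107.5]
tcp_rot: [-3.142, 0.001, 0.425]
contact_force: [-0.4, 0.6, 0.2]
grip_width: 0.1
```

>>> servo_tool:
  series:
    - [0,0,0,0.06,0]
    - [0,0,0,0.04,0]
    - [0,0,0,0,0]

```text
time: 6.05
tool_pos: [489.0, 211.9, 102.7]
tcp_rot: [3.142, 0.0, 0.425]
contact_force: [0.2, 0.1, -0.8]
grip_width: 0.5
```

There's no contact force at z = 102.7, where about 7 N was expected, so I'll look.

```bash
python3 - <<'E'
from h import *
im=bot.capture("side");a=cv2.resize(im[200:275,280:380],(600,450),interpolation=cv2.INTER_CUBIC)
cv2.imwrite("pics/s2.png",a[:,:,::-1])
im=bot.capture("scene");a=cv2.resize(im[120:210,300:420],(600,450),interpolation=cv2.INTER_CUBIC)
cv2.imwrite("pics/c2.png",a[:,:,::-1])
cv2.imwrite("pics/w2.png",bot.capture("wrist")[:,:,::-1])
o=bot.get_obs();print(o)
E
```

```text
{'time': 6.2, 'joint_positions': array([ 2.65029453e-01,  4.42171931e-01,  1.62797085e+00, -9.53753947e-05,
        1.07133048e+00,  1.41110017e+00]), 'dq': array([-3.02772470e-05, -5.60363778e-04, -7.54771442e-04,  9.90007258e-05,
       -4.18964650e-04, -2.90095378e-04]), 'tau': array([-4.04200991e-04, -4.56003070e+01, -2.18185687e+01,  4.26901923e-02,
       -7.31500564e-02, -2.03316898e-05]), 'tool_pos': array([489.20316592, 211.90991627, 102.9405962 ]), 'tcp_rot': array([ 3.14149100e+00, -1.04558271e-04,  4.24771288e-01]), 'contact_force': array([-0.2953125 , -0.10524107, -0.04827874]), 'moment': array([-0.01077386,  0.00333648,  0.02995123]), 'grip_width': 0.36065963697462916}
```

View pics/s2.png

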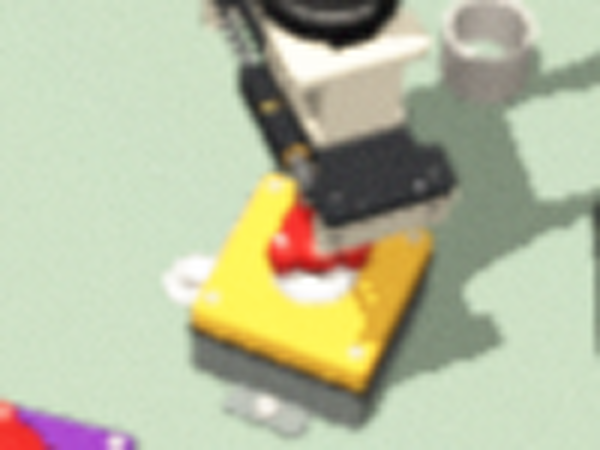

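View pics/c2.png

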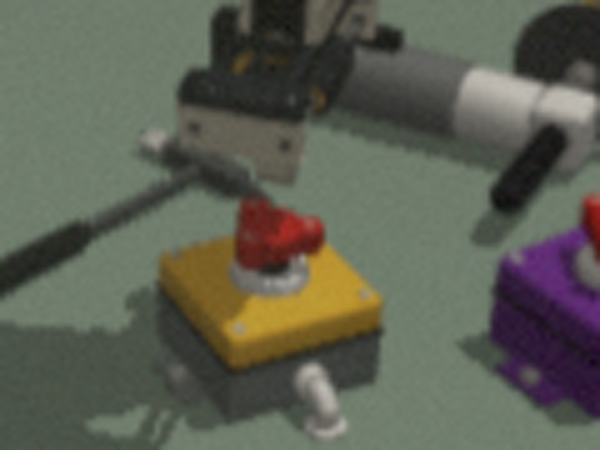

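View pics/w2.png

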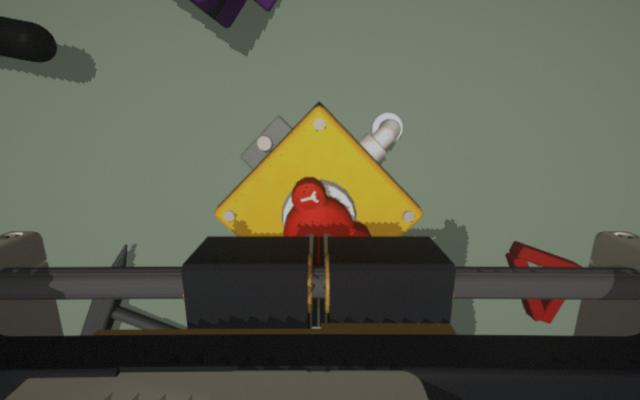

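```bash
python3 - <<'E'
from h import *
np.set_printoptions(precision=1,suppress=True)
t=bot.get_obs()["tool_pos"]
for n in("scene","side","wrist"): print(n,proj(n,t),proj(n,[488.9,211.5,112]))
y=.4248;X=np.array([np.cos(y),np.sin(y),0]);Y=np.array([np.sin(y),-np.cos(y),0])
c=[t+a*9.5*X+b*19*Y for a in(-1,1) for b in(-1,1)]
print(proj("scene",c),proj("side",c))
print("scene tip tri",tri([ray("scene",(300+240/5,120+181/5)),ray("side",(280+380/6,200+238/6))]))
E
```

```text
scene [[354.1 165.6]] [[354.1 163.2]]
side [[331.8 239.1]] [[332.  237.4]]
wrist [[318.1 230.1]] [[318.5 236. ]]
[[353.  162. ]
 [349.5 168.1]
 [358.7 163.1]
 [355.3 169.3]] [[336.5 242.5]
 [332.3 234.2]
 [331.3 244. ]
 [327.2 235.7]]
scene tip tri (array([451.2, 223. , 117.1]), [np.float64(1.1572711699126434), np.float64(1.157271169912627)])
```

```bash
python3 - <<'E'
from h import *
t=bot.get_obs()["tool_pos"];y=.4248;X=np.array([np.cos(y),np.sin(y),0]);Y=np.array([np.sin(y),-np.cos(y),0]);Z=np.array([0,0,-1.])
def box(n,a,s,x0,y0,col,hx,hy,z0,z1,cy=0):
    P=np.array([t+i*hx*X+(cy+j*hy)*Y+k*Z for i in(-1,1) for j in(-1,1) for k in(z0,z1)])
    q=((proj(n,P)-[x0,y0]+.5)*s).astype(int)
    for i in range(8):
        for b in(1,2,4):
            if not i&b: cv2.line(a,tuple(map(int,q[i])),tuple(map(int,q[i|b])),col,1)
O=[]
for n,(x0,y0,w,h) in(("scene",(310,100,80,100)),("side",(300,180,80,100))):
    im=bot.capture(n)[:,:,::-1];s=5
    a=cv2.resize(np.ascontiguousarray(im[y0:y0+h,x0:x0+w]),None,fx=s,fy=s,interpolation=cv2.INTER_CUBIC)
    box(n,a,s,x0,y0,(255,255,0),9.5,19,-66,0)
    box(n,a,s,x0,y0,(255,0,255),37.5,95,-66,-90)
    O.append(a)
cv2.imwrite("pics/ov.png",np.hstack(O))
E
```

```text
(no output)
```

View pics/ov.png

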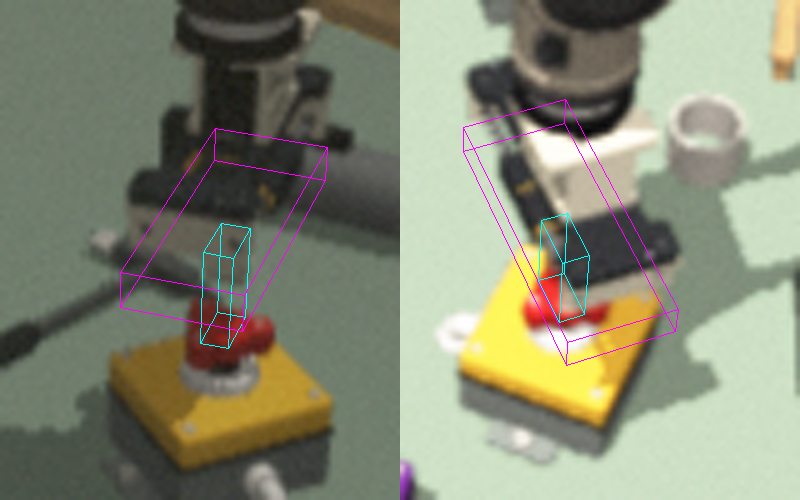

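```bash
python3 - <<'E'
from h import *
np.set_printoptions(precision=1,suppress=True)
t=bot.get_obs()["tool_pos"];y=.4248
R=np.array([[np.cos(y),np.sin(y),0],[np.sin(y),-np.cos(y),0],[0,0,-1]])
for a,b in(((359.4,153),(332,242)),((336,147),(354,235)),((359,144),(332,242)),((336,147),(332,242)),((359.4,153),(354,235))):
    p,e=tri([ray("scene",a),ray("side",b)]);print(p,R@(p-t),e[0])
for n in("scene","side","wrist"):
    cv2.imwrite(f"pics/{n}3.png",bot.capture(n)[:,:,::-1])
im=bot.capture("scene")
a=cv2.resize(im[20:180,270:430],(640,640),interpolation=cv2.INTER_CUBIC)
cv2.imwrite("pics/g3.png",cv2.resize(a[:,:,::-1],(600,600)))
E
```

```text
[485.6 244.1 132.4] [  9.9 -30.8 -29.5] 3.1443914228235417
[412.8 212.9 137.3] [-69.2 -32.4 -34.4] 3.3537775021614022
[480.1 256.2 154.9] [  9.9 -44.1 -51.9] 9.800615317040815
[454.9 218.  134.4] [-28.8 -19.7 -31.5] 40.94407913859215
[445.7 239.3 138.2] [-28.3 -42.9 -35.2] 34.45782839002194
```

View pics/g3.png

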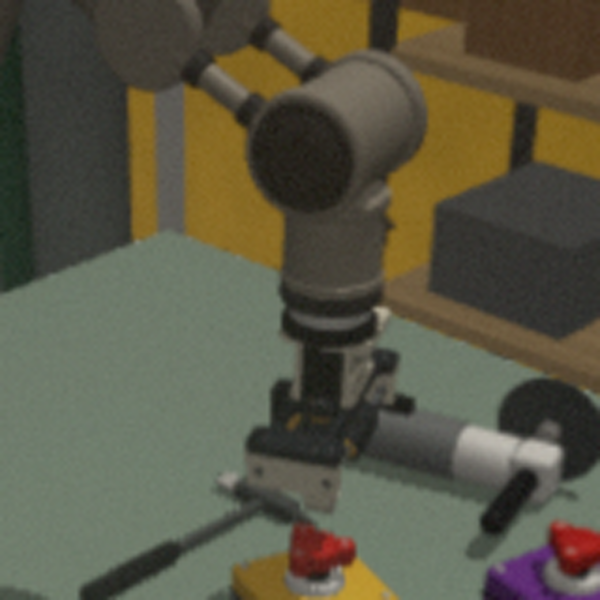

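View pics/side3.png

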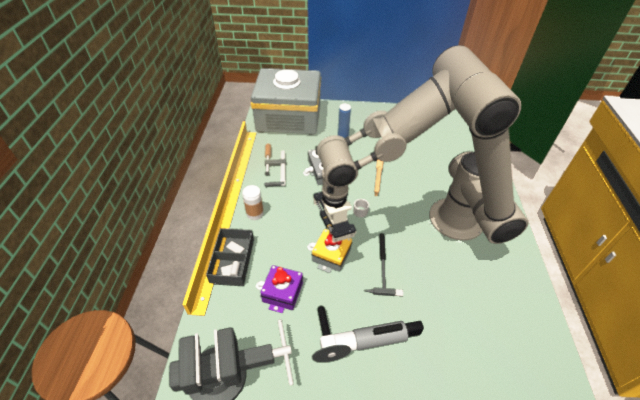

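```bash
python3 - <<'E'
from h import *
t=bot.get_obs()["tool_pos"];y=.4248;X=np.array([np.cos(y),np.sin(y),0]);Y=np.array([np.sin(y),-np.cos(y),0]);Z=np.array([0,0,-1.])
O=[]
for n,(x0,y0) in(("scene",(320,90)),("side",(300,185))):
    im=cv2.imread(f"pics/{n}3.png");s=7
    if n=="side": im=cv2.convertScaleAbs(im,alpha=.9)
    else: im=cv2.convertScaleAbs(im,alpha=2.0)
    a=cv2.resize(np.ascontiguousarray(im[y0:y0+80,x0:x0+57]),None,fx=s,fy=s,interpolation=cv2.INTER_CUBIC)
    f=lambda p:tuple(int(v) for v in ((proj(n,p)[0]-[x0,y0]+.5)*s))
    for p,c in((-X*40,(255,255,0)),(Y*40,(0,255,0)),(-Z*120,(255,0,255))):
        cv2.line(a,f(t),f(t+p),c,1)
    for k in range(0,121,30): cv2.circle(a,f(t-Z*k),3,(255,0,255),-1)
    O.append(a)
cv2.imwrite("pics/ov2.png",np.hstack(O))
a=cv2.imread("pics/wrist3.png")
for hx,hy,z0,z1,c in((9.5,19,-66,0,(255,255,0)),(37.5,95,-90,-66,(255,0,255))):
    P=np.array([t+i*hx*X+j*hy*Y+k*Z for i in(-1,1) for j in(-1,1) for k in(z0,z1)])
    q=proj("wrist",P).astype(int)
    for i in range(8):
        for b in(1,2,4):
            if not i&b: cv2.line(a,tuple(map(int,q[i])),tuple(map(int,q[i|b])),c,1)
cv2.imwrite("pics/ov3.png",a)
E
```

```text
(no output)
```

View pics/ov2.png

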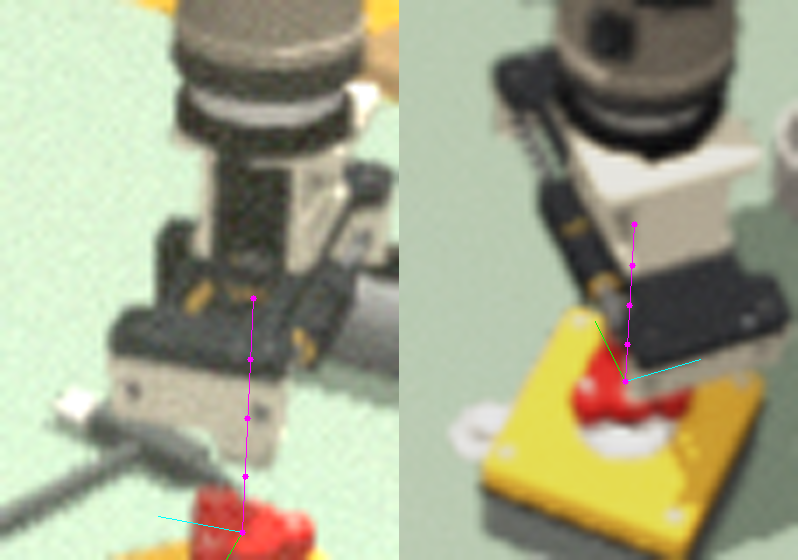

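View pics/ov3.png

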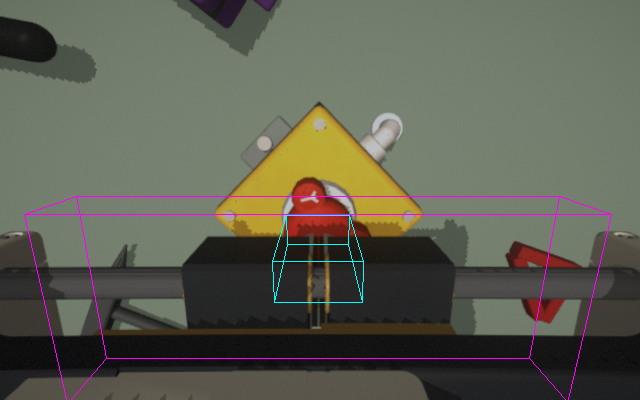

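```bash
python3 - <<'E'
from h import *
t=np.array([216.3,-478.1,189.5]);y=.4248;X=np.array([np.cos(y),np.sin(y),0]);Y=np.array([np.sin(y),-np.cos(y),0]);Z=np.array([0,0,-1.])
O=[]
for n,(x0,y0) in(("scene",(30,120)),("side",(365,40))):
    im=cv2.imread(f"pics/{n}0.png");s=6
    im=cv2.convertScaleAbs(im,alpha=2.0 if n=="scene" else 1)
    a=cv2.resize(np.ascontiguousarray(im[y0:y0+90,x0:x0+100 if n=="scene" else x0+60]),None,fx=s if n=="scene" else 7,fy=s if n=="scene" else 6,interpolation=cv2.INTER_CUBIC)
    a=a[:540]
    f=lambda p:tuple(int(v) for v in ((proj(n,p)[0]-[x0,y0]+.5)*[s if n=="scene" else 7,6]))
    for p,c in((-X*40,(255,255,0)),(-Z*120,(255,0,255))): cv2.line(a,f(t),f(t+p),c,1)
    cv2.line(a,f(t+Y*46),f(t-Y*46),(0,255,0),1)
    for k in range(0,121,30): cv2.circle(a,f(t-Z*k),3,(255,0,255),-1)
    O.append(a)
cv2.imwrite("pics/ov4.png",O[0]);cv2.imwrite("pics/ov5.png",O[1])
E
```

```text
(no output)
```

View pics/ov4.png

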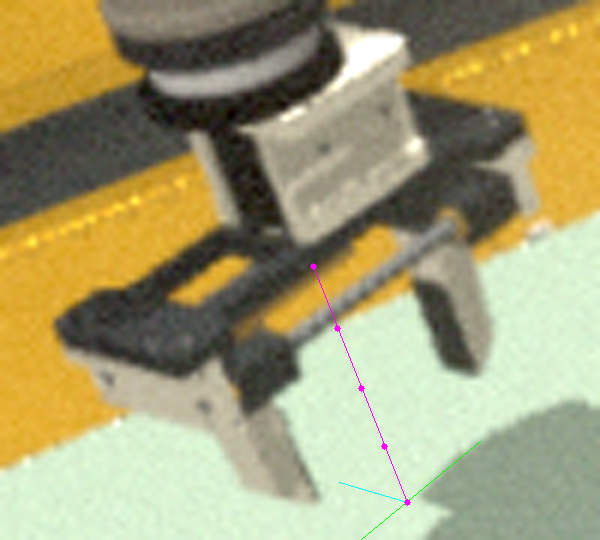

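View pics/ov5.png

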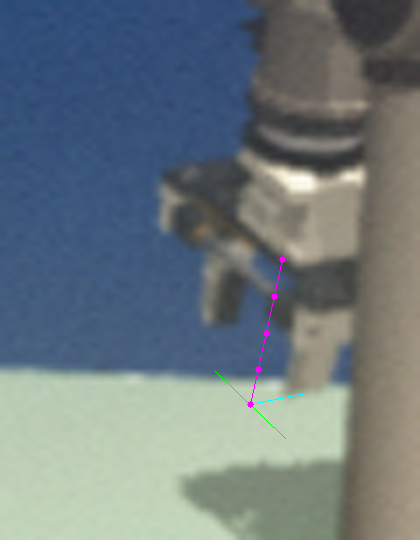

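The zoomed start pictures show the fingertips well above the reported TCP, which fits the missing contact. I'll measure that offset.

```bash
python3 - <<'E'
from h import *
np.set_printoptions(precision=1,suppress=True)
y=.4248
R=np.array([[np.cos(y),np.sin(y),0],[np.sin(y),-np.cos(y),0],[0,0,-1]])
t=np.array([216.3,-478.1,189.5])
S=lambda u,v:(30+u/6-.5,120+v/6-.5); D=lambda u,v:(365+u/7-.5,40+v/6-.5)
for nm,a,b in(("+Ytip",S(296,497),D(308,388)),("-Ytip",S(462,368),D(220,320))):
    p,e=tri([ray("scene",a),ray("side",b)]);print(nm,p,R@(p-t),e[0])
E
```

```text
+Ytip [ 174.5 -511.5  186.2] [-51.9  13.2   3.3] 2.4198073109269163
-Ytip [ 254.6 -449.1  269.7] [ 46.8 -10.6 -80.2] 7.200916304533781
```

```bash
python3 - <<'E'
from h import *
np.set_printoptions(precision=1,suppress=True)
y=.4248
R=np.array([[np.cos(y),np.sin(y),0],[np.sin(y),-np.cos(y),0],[0,0,-1]])
t=np.array([216.3,-478.1,189.5])
S=lambda u,v:(30+u/6-.5,120+v/6-.5); D=lambda u,v:(365+u/7-.5,40+v/6-.5)
for nm,a,b in(("+Ytip",S(296,497),D(220,320)),("-Ytip",S(462,368),D(308,388))):
    p,e=tri([ray("scene",a),ray("side",b)]);print(nm,p,R@(p-t),e[0])
E
```

```text
+Ytip [ 239.6 -522.4  230.9] [  3.   49.9 -41.4] 1.0807014757027265
-Ytip [ 193.6 -434.   229.8] [ -2.5 -49.5 -40.3] 4.2749969381904265
```

The actual tips sit about 40 mm above the reported TCP and are centred on it in x and y, so contact should come near a reported z of 72. I'll go down by feel.

>>> servo_tool:
  series:
    - [0,0,0,0.2,0]
    - [0,0,0,0.16,0]
    - [0,0,0,0.06,0]
    - [0,0,0,0,0]

```text
time: 7.0
tool_pos: [488.9, 211.8, 81.5]
tcp_rot: [-3.142, 0.001, 0.425]
contact_force: [0.1, 0.8, 0.4]
grip_width: 0.8
```

>>> servo_tool:
  series:
    - [0,0,0,0.06,0]
    - [0,0,0,0.02,0]
    - [0,0,0,0,0]

```text
time: 7.38
tool_pos: [489.2, 211.9, 77.9]
tcp_rot: [3.142, -0.0, 0.425]
contact_force: [0.2, -0.1, -0.1]
grip_width: 0.3
```

>>> servo_tool:
  series:
    - [0,0,0,0.06,0]
    - [0,0,0,0.02,0]
    - [0,0,0,0,0]

```text
time: 7.75
tool_pos: [489.5, 212.0, 74.2]
tcp_rot: [3.141, -0.001, 0.425]
contact_force: [-0.7, 0.4, 3.0]
grip_width: 0.6
```

Contact comes at a reported z of about 74.5, so the tips are about 37.5 mm above the TCP. I'll press about 10.5 mm further.

>>> servo_tool:
  series:
    - [0,0,0,0.06,0]
    - [0,0,0,0.06,0]
    - [0,0,0,0,0]

```text
time: 8.12
tool_pos: [489.5, 212.0, 68.0]
tcp_rot: [3.141, -0.001, 0.425]
contact_force: [0.5, -1.1, 5.4]
grip_width: 0.5
```

>>> servo_tool:
  series:
    - [0,0,0,0.06,0]
    - [0,0,0,0.02,0]
    - [0,0,0,0,0]

```text
time: 8.5
tool_pos: [489.5, 212.0, 64.3]
tcp_rot: [3.141, -0.001, 0.425]
contact_force: [-1.2, -0.7, 7.6]
grip_width: 0.5
```

>>> servo_tool:
  series:
    - [0,0,0,0.04,0]
    - [0,0,0,0,0]
    - [0,0,0,0,0]

```text
time: 8.88
tool_pos: [489.8, 212.1, 63.4]
tcp_rot: [3.141, -0.002, 0.425]
contact_force: [-3.4, -1.2, 14.7]
grip_width: 0.6
```

>>> servo_tool:
  series:
    - [0,0,0,0.02,0]
    - [0,0,0,0,0]
    - [0,0,0,0,0]

```text
time: 9.25
tool_pos: [490.0, 212.1, 63.2]
tcp_rot: [3.141, -0.003, 0.425]
contact_force: [-4.7, -1.4, 21.3]
grip_width: 0.3
```

It bottomed at z = 63.3 with about 15–20 N, so the tips are 37.2 mm above the reported TCP. I'll lift off and check the latch from the earlier viewpoint.

>>> servo_tool:
  series:
    - [0,0,0,-0.2,0]
    - [0,0,0,-0.5,0]
    - [0,-0.3,0.02,-0.6,0]
    - [0,-0.4,0.02,-0.6,0]
    - [0,-0.4,0.02,-0.6,0]
    - [0,-0.4,0.03,0,0]
    - [0,0,0,0,0]
    - [0,0,0,0,0]

```text
time: 10.25
tool_pos: [423.0, 177.0, 185.5]
tcp_rot: [-3.142, 0.0, 0.425]
contact_force: [0.4, -0.4, -0.1]
grip_width: 0.6
```

```bash
cat > fit.py <<'E'
from h import *
from scipy.optimize import minimize
def red(i):
    h=cv2.cvtColor(i,cv2.COLOR_RGB2HSV);return (((h[...,0]<6)|(h[...,0]>174))&(h[...,1]>150)&(h[...,2]>60))
def sil(n,mm,c,phi,z,S=4):
    M=np.zeros((400*S,640*S),np.uint8); t=np.linspace(0,2*np.pi,24,endpoint=False)
    def hull(P):
        q=proj(n,P,mm); cv2.fillPoly(M,[cv2.convexHull(((q+.5)*S-.5).astype(np.float32)).astype(np.int32)],1)
    for k in range(3):
        a=phi+k*2*np.pi/3; e=np.array([np.cos(a),np.sin(a)])*23.5
        hull([[c[0]+e[0]+10.5*np.cos(s),c[1]+e[1]+10.5*np.sin(s),zz] for s in t for zz in(z-3,z-24)])
    hull([[c[0]+22*np.cos(s),c[1]+22*np.sin(s),zz] for s in t for zz in(z-3,z-24)])
    return cv2.resize(M.astype(np.float32),(640,400),interpolation=cv2.INTER_AREA)
def fit(im,mm,x0,zfix=None):
    u=proj("wrist",[x0[0],x0[1],105],mm)[0].astype(int)
    k=np.zeros((400,640),bool);k[max(0,u[1]-55):u[1]+55,u[0]-60:u[0]+60]=True;k&=red(im)
    b=(max(0,u[1]-55),u[1]+55,u[0]-60,u[0]+60)
    f=lambda v:np.abs(sil("wrist",mm,v[:2],v[2],v[3] if zfix is None else zfix)-k)[b[0]:b[1],b[2]:b[3]].sum()/k.sum()
    s=np.array([x0]+[np.array(x0)+d for d in ([4,0,0,0],[0,4,0,0],[0,0,.2,0],[0,0,0,5])])
    r=minimize(f,x0,method="Nelder-Mead",options=dict(initial_simplex=s,maxiter=200));return r.x,r.fun
E
python3 - <<'E'
from fit import *
np.set_printoptions(precision=2,suppress=True)
o=bot.get_obs();print(o["time"],o["tool_pos"])
m=bot.camera_model("wrist");im=bot.capture("wrist");cv2.imwrite("pics/w4.png",im[:,:,::-1])
m1=dict(m);m1["world_from_camera"]=np.load("w1.npy")
im1=cv2.imread("pics/w1.png")[:,:,::-1].copy()
for i,mm in((im1,m1),(im,m)): print(fit(i,mm,[488.9,211.5,.69,108]))
p=bot.pinpoint("wrist","stop_head");print([(r["p"],toW("wrist",np.array(r["point"]),m)) for r in p])
for n in("scene","side"):
    a=bot.capture(n); x,y=(325,140) if n=="scene" else (300,215)
    cv2.imwrite(f"pics/{n}4.png",cv2.resize(a[y:y+60,x:x+60],(390,390),interpolation=cv2.INTER_CUBIC)[:,:,::-1])
    print([(r["p"],toW(n,np.array(r["point"]))) for r in bot.pinpoint(n,"stop_head")])
cv2.imwrite("pics/c4.png",np.hstack([cv2.imread("pics/scene4.png"),cv2.imread("pics/side4.png")]))
E
```

```text
10.25 [423.   177.05 185.48]
(array([488.7 , 211.54,   0.68,  95.34]), np.float64(0.11072899505766062))
(array([488.62, 211.55,   0.68,  87.23]), np.float64(0.10694538958829534))
[(0.6, array([486.93, 211.88, 109.3 ]))]
[(0.72, array([490.51, 211.4 , 103.7 ]))]
[(0.55, array([485.57, 207.5 ,  -1.1 ])), (0.47, array([649.04, 371.75, 113.25])), (0.45, array([483.91, 210.53, 107.65]))]
```

View pics/c4.png

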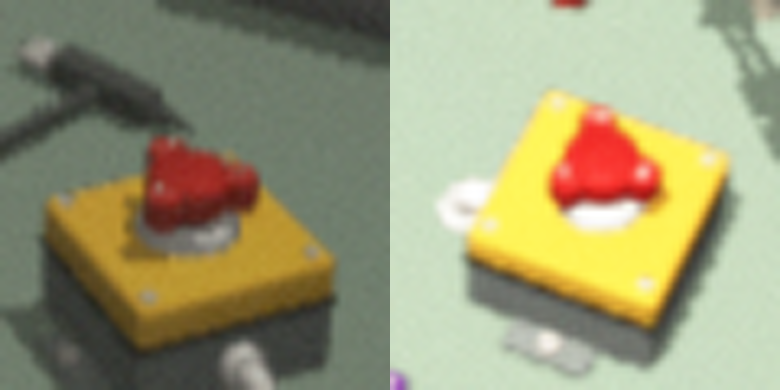

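View pics/w4.png

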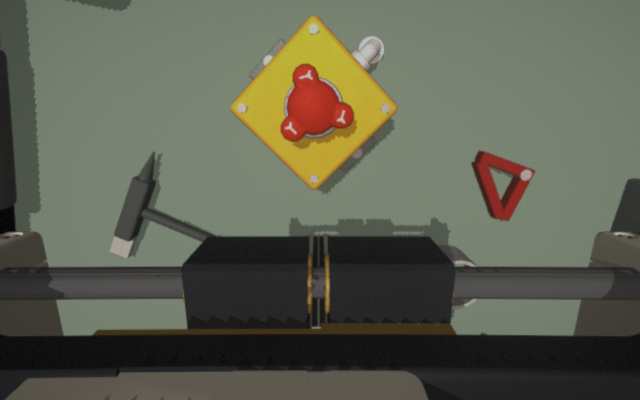

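The latch caught: the collar gap has closed and the head is about 8 mm lower, with its lobe still at 39°. I'll move the shut fingertips to the anticlockwise side of the 39° lobe and go down beside it.

>>> servo_tool:
  series:
    - [0,0.5,-0.24,0,0]
    - [0,0.5,-0.24,0,0]
    - [0,0.5,-0.24,0,0]
    - [0,0.52,-0.24,0,0]
    - [0,0,0,0.5,0]
    - [0,0,0,0.7,0]
    - [0,0,0,0.7,0]
    - [0,0,0,0,0]
    - [0,0,0,0,0]

```text
time: 11.68
tool_pos: [495.8, 262.6, 92.1]
tcp_rot: [3.141, -0.002, 0.425]
contact_force: [0.2, -0.7, 0.9]
grip_width: 0.3
```

>>> servo_tool:
  series:
    - [0,0,0,0.3,0]
    - [0,0,0,0.2,0]
    - [0,0,0,0.1,0]
    - [0,0,0,0,0]

```text
time: 12.18
tool_pos: [494.7, 262.2, 60.4]
tcp_rot: [3.142, 0.001, 0.425]
contact_force: [0.6, 0.7, -0.7]
grip_width: 0.4
```

```bash
python3 - <<'E'
from h import *
O=[]
for n in("scene","side"):
    a=bot.capture(n); x,y=(325,125) if n=="scene" else (295,200)
    if n=="scene":a=cv2.convertScaleAbs(a,alpha=1.6)
    O.append(cv2.resize(a[y:y+75,x:x+75],(390,390),interpolation=cv2.INTER_CUBIC)[:,:,::-1])
cv2.imwrite("pics/c5.png",np.hstack(O));o=bot.get_obs();print(o["time"],o["tool_pos"],o["contact_force"])
E
```

```text
12.275 [495.09723083 262.33166423  61.06856513] [ 0.41489622 -0.94915584  0.63478133]
```

View pics/c5.png

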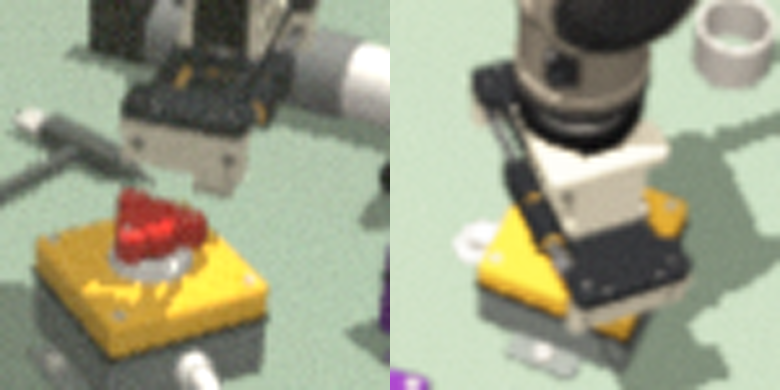

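The fingertip is beside the head, with the gripper body above it and nothing touching. I'll go down a little more, to a tip height of about 93 mm, then push toward the lobe along +tool y.

>>> servo_tool:
  series:
    - [0,0,0,0.1,0]
    - [0,0,0.08,0,0]
    - [0,0,0.06,0,0]
    - [0,0,0,0,0]

```text
time: 12.78
tool_pos: [498.1, 255.6, 56.0]
tcp_rot: [3.141, -0.0, 0.424]
contact_force: [-0.6, -0.1, 0.4]
grip_width: 0.7
```

>>> servo_tool:
  series:
    - [0,0,0.04,0,0]
    - [0,0,0.04,0,0]
    - [0,0,0,0,0]

```text
time: 13.15
tool_pos: [499.5, 252.1, 55.9]
tcp_rot: [3.141, 0.0, 0.425]
contact_force: [-0.2, -0.4, -1.2]
grip_width: 0.4
```

>>> servo_tool:
  series:
    - [0,0,0.04,0,0]
    - [0,0,0.04,0,0]
    - [0,0,0,0,0]

```text
time: 13.52
tool_pos: [501.1, 248.6, 55.9]
tcp_rot: [-3.141, 0.0, 0.424]
contact_force: [0.2, 0.9, -0.8]
grip_width: 0.2
```

>>> servo_tool:
  series:
    - [0,0,0.04,0,0]
    - [0,0,0.04,0,0]
    - [0,0,0,0,0]

```text
time: 13.9
tool_pos: [503.4, 245.4, 56.3]
tcp_rot: [-3.141, -0.002, 0.425]
contact_force: [1.0, 4.6, 2.1]
grip_width: 0.2
```

>>> servo_tool:
  series:
    - [0,0,0.04,0,0]
    - [0,0,0,0,0]

```text
time: 14.15
tool_pos: [504.5, 243.8, 56.5]
tcp_rot: [-3.141, -0.003, 0.425]
contact_force: [0.5, 5.2, 2.3]
grip_width: 0.5
```

```bash
python3 - <<'E'
from h import *
O=[]
for n in("scene","side"):
    a=bot.capture(n); x,y=(325,125) if n=="scene" else (295,200)
    if n=="scene":a=cv2.convertScaleAbs(a,alpha=1.6)
    O.append(cv2.resize(a[y:y+75,x:x+75],(390,390),interpolation=cv2.INTER_CUBIC)[:,:,::-1])
cv2.imwrite("pics/c6.png",np.hstack(O));o=bot.get_obs();print(o["time"],o["tool_pos"],o["contact_force"],o["moment"])
cv2.imwrite("pics/w6.png",bot.capture("wrist")[:,:,::-1])
E
```

```text
14.25 [504.54115966 243.76562887  56.47658814] [2.33517809 5.67477143 3.07372049] [ 0.84356327 -0.18381473  0.01974466]
```

View pics/c6.png

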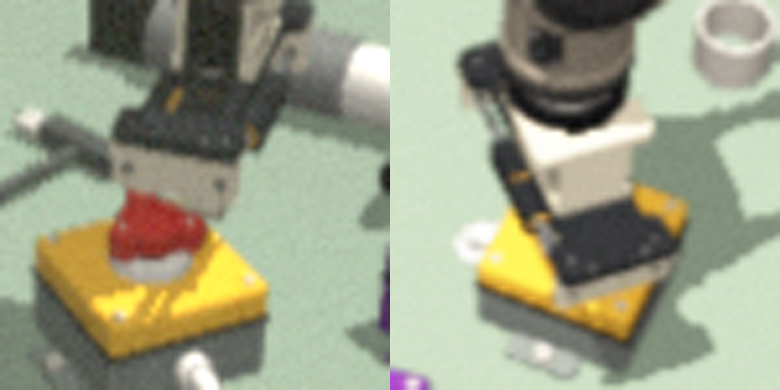

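View pics/w6.png

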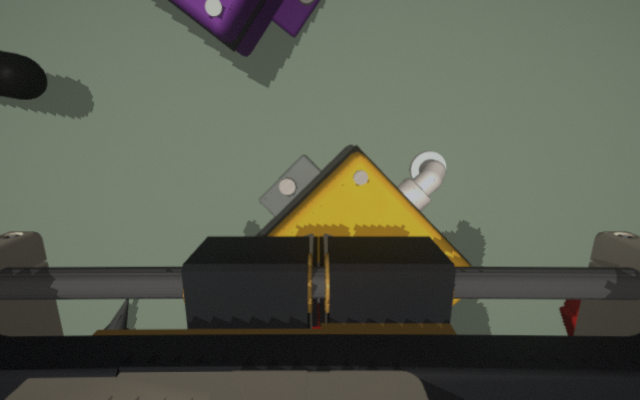

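Contact is on the lobe, with the finger back face about 9.6 mm from the TCP. Now I'll orbit the tool clockwise about the head axis, which lies at tool (-27.5, 23).

>>> servo_tool:
  series:
    - [0,0.034,0.045,0,0.05]
    - [0,0.034,0.045,0,0.05]
    - [0,0.034,0.045,0,0.05]
    - [0,0,0,0,0]

```text
time: 14.8
tool_pos: [511.8, 239.1, 56.5]
tcp_rot: [-3.141, -0.003, 0.188]
contact_force: [1.9, 5.1, 3.7]
grip_width: 0.2
```

>>> servo_tool:
  series:
    - [0,0.034,0.045,0,0.05]
    - [0,0.034,0.045,0,0.05]
    - [0,0.034,0.045,0,0.05]
    - [0,0,0,0,0]

```text
time: 15.3
tool_pos: [518.0, 232.9, 57.0]
tcp_rot: [-3.14, -0.003, -0.048]
contact_force: [1.5, 4.2, 5.3]
grip_width: 0.6
```

>>> servo_tool:
  series:
    - [0,0.034,0.045,0,0.05]
    - [0,0.034,0.045,0,0.05]
    - [0,0,0,0,0]

```text
time: 15.68
tool_pos: [521.0, 228.3, 57.0]
tcp_rot: [-3.139, -0.003, -0.205]
contact_force: [1.1, 5.1, 6.2]
grip_width: 0.2
```

```bash
python3 - <<'E'
from h import *
O=[]
for n in("scene","side"):
    a=bot.capture(n); x,y=(325,125) if n=="scene" else (295,200)
    if n=="scene":a=cv2.convertScaleAbs(a,alpha=1.6)
    O.append(cv2.resize(a[y:y+75,x:x+75],(390,390),interpolation=cv2.INTER_CUBIC)[:,:,::-1])
cv2.imwrite("pics/c7.png",np.hstack(O));o=bot.get_obs();print(o["time"],o["tool_pos"],o["contact_force"],o["moment"])
E
```

```text
15.775 [520.96043935 228.37701548  57.0641677 ] [0.75030861 5.09857169 5.14750266] [ 0.89927038 -0.19443192 -0.03259214]
```

View pics/c7.png

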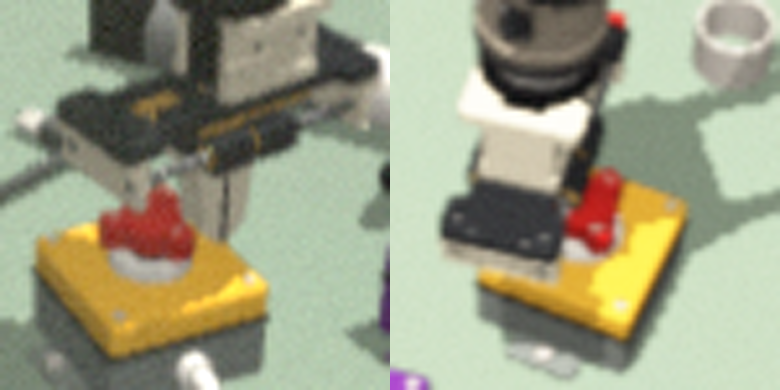

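>>> servo_tool:
  series:
    - [0,0.034,0.045,0,0.05]
    - [0,0,0,0,0]

```text
time: 16.02
tool_pos: [522.2, 225.8, 57.1]
tcp_rot: [-3.139, -0.003, -0.283]
contact_force: [1.9, 5.0, 5.2]
grip_width: 0.2
```

>>> servo_tool:
  series:
    - [0,0.034,0.045,0,0.05]
    - [0,0,0,0,0]

```text
time: 16.27
tool_pos: [523.3, 223.2, 57.1]
tcp_rot: [-3.139, -0.003, -0.362]
contact_force: [2.1, 5.1, 5.2]
grip_width: 0.0
```

```bash
python3 - <<'E'
from h import *
O=[]
for n in("scene","side"):
    a=bot.capture(n); x,y=(325,125) if n=="scene" else (295,200)
    if n=="scene":a=cv2.convertScaleAbs(a,alpha=1.6)
    O.append(cv2.resize(a[y:y+75,x:x+75],(390,390),interpolation=cv2.INTER_CUBIC)[:,:,::-1])
cv2.imwrite("pics/c8.png",np.hstack(O));o=bot.get_obs();print(o["time"],o["tool_pos"],o["contact_force"],o["moment"])
E
```

```text
16.375 [523.30626418 223.23859128  57.10192523] [2.67118511 5.46263702 6.11774271] [ 0.98424077 -0.31629205  0.02880253]
```

View pics/c8.png

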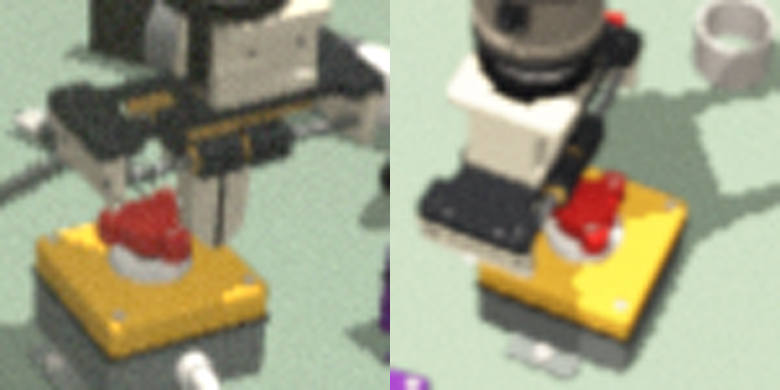

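The finger feels about 5 N upward, so the freed head may be riding on finger friction. I'll raise the finger slowly with the head still turned, to let it spring out.

>>> servo_tool:
  series:
    - [0,0,0,-0.06,0]
    - [0,0,0,0,0]

```text
time: 16.62
tool_pos: [523.2, 223.3, 60.1]
tcp_rot: [-3.139, -0.003, -0.361]
contact_force: [2.2, 5.3, 5.2]
grip_width: 0.4
```

>>> servo_tool:
  series:
    - [0,0,0,-0.06,0]
    - [0,0,0,0,0]

```text
time: 16.88
tool_pos: [523.1, 223.3, 63.0]
tcp_rot: [-3.139, -0.003, -0.361]
contact_force: [3.4, 6.1, 3.4]
grip_width: 0.5
```

```bash
python3 - <<'E'
from h import *
O=[]
for n in("scene","side"):
    a=bot.capture(n); x,y=(325,125) if n=="scene" else (295,200)
    if n=="scene":a=cv2.convertScaleAbs(a,alpha=1.6)
    O.append(cv2.resize(a[y:y+75,x:x+75],(390,390),interpolation=cv2.INTER_CUBIC)[:,:,::-1])
cv2.imwrite("pics/c9.png",np.hstack(O));o=bot.get_obs();print(o["time"],o["tool_pos"],o["contact_force"],o["moment"])
E
```

```text
16.975 [523.11239944 223.27729849  62.82602597] [2.49222435 4.98906912 2.99913308] [ 0.9510874  -0.36357986 -0.02475045]
```

View pics/c9.png

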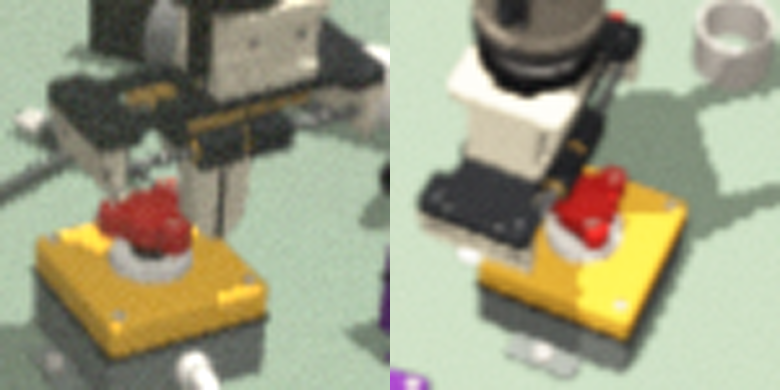

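The dark stem is showing, so the head is freed and rising with the finger. I'll keep lifting until it's clear.

>>> servo_tool:
  series:
    - [0,0,0,-0.06,0]
    - [0,0,0,-0.06,0]
    - [0,0,0,-0.1,0]
    - [0,0,0,-0.3,0]
    - [0,0,0,-0.6,0]
    - [0,-0.4,0,-0.8,0.1]
    - [0,-0.8,0,-0.7,0.1]
    - [0,-0.8,0,0,0.1]
    - [0,-0.2,0,0,0.0]
    - [0,0,0,0,0]

```text
time: 18.23
tool_pos: [430.3, 281.5, 193.2]
tcp_rot: [3.141, -0.001, -0.829]
contact_force: [-0.4, -0.2, -0.5]
grip_width: 0.4
```

```bash
python3 - <<'E'
from fit import *
np.set_printoptions(precision=2,suppress=True)
O=[]
for n in("scene","side"):
    a=bot.capture(n); x,y=(325,125) if n=="scene" else (295,200)
    if n=="scene":a=cv2.convertScaleAbs(a,alpha=1.6)
    O.append(cv2.resize(a[y:y+75,x:x+75],(390,390),interpolation=cv2.INTER_CUBIC)[:,:,::-1])
    print(n,[(r["p"],toW(n,np.array(r["point"]))) for r in bot.pinpoint(n,"stop_head")])
cv2.imwrite("pics/c10.png",np.hstack(O));o=bot.get_obs();print(o["time"],o["tool_pos"],o["tcp_rot"],o["contact_force"])
m=bot.camera_model("wrist");im=bot.capture("wrist");cv2.imwrite("pics/w10.png",im[:,:,::-1])
print([(r["p"],toW("wrist",np.array(r["point"]),m)) for r in bot.pinpoint("wrist","stop_head")])
print(proj("wrist",[488.9,211.5,112],m)); print(fit(im,m,[488.9,211.5,.69,108]))
E
```

```text
scene [(0.45, array([489.18, 211.78, 111.49])), (0.27, array([384.54, -11.16,  -0.2 ]))]
side [(0.61, array([647.18, 371.91, 116.69])), (0.52, array([484.68, 210.8 , 113.67]))]
18.425 [430.97 280.87 192.53] [ 3.14 -0.   -0.83] [-0.07 -0.6   0.77]
[(0.83, array([641.37, 375.79, 115.83])), (0.56, array([486.11, 212.68, 114.19])), (0.46, array([487.68, 211.94,   0.45]))]
[[324.3   84.12]]
(array([488.81, 210.37,   0.69,  95.73]), np.float64(0.10410668586052463))
```

View pics/c10.png

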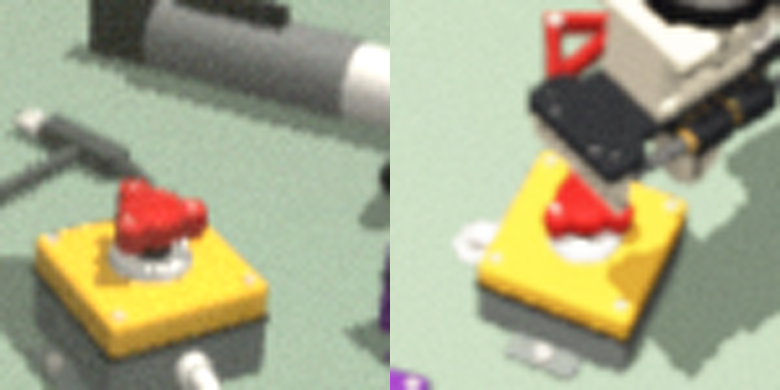

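View pics/w10.png

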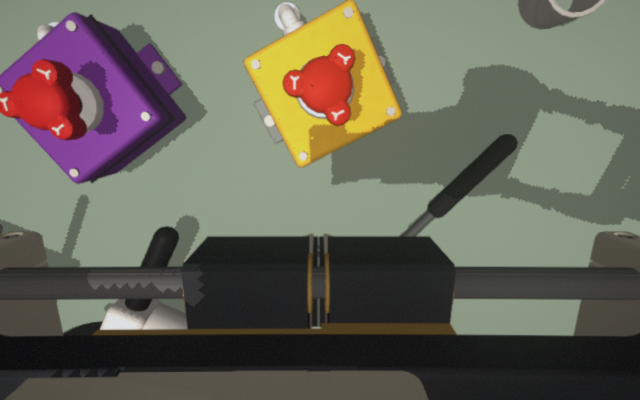

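The stop is reset. The head-out fit matches the start (95.7 against 95.3, with 87.2 when latched), and the lobe angle is back at 0.69 rad. Next is the control box, with the tool turned so the gripper body stays away from the lamp switch.

>>> servo_tool:
  series:
    - [0,0.69,0.42,0,0]
    - [0,0.69,0.42,0,0]
    - [0,0.69,0.42,0,0]
    - [0,0.69,0.42,0,0]
    - [0,0.69,0.42,0,0]
    - [0,0.69,0.42,0,0]
    - [0,0.69,0.42,0,0]
    - [0,0.69,0.42,0,0]
    - [0,0.69,0.42,0,0]
    - [0,0.69,0.42,0,0]
    - [0,0,0,0,0.08]
    - [0,0,0,0,0.08]
    - [0,0,0,0,0.09]
    - [0,0,0,0,0]
    - [0,0,0,0,0]

```text
time: 20.4
tool_pos: [507.4, -115.0, 192.8]
tcp_rot: [3.141, -0.0, -1.222]
contact_force: [-0.3, -0.2, 1.3]
grip_width: 0.4
```

```bash
python3 - <<'E'
from h import *
np.set_printoptions(precision=3,suppress=True)
o=bot.get_obs();print(o["time"],o["tool_pos"],o["tcp_rot"],o["joint_positions"])
m=bot.camera_model("wrist");im=bot.capture("wrist");cv2.imwrite("pics/w11.png",im[:,:,::-1])
np.save("w11.npy",m["world_from_camera"])
for l in("on_button_top","control_box","lamp_switch"):
  for r in bot.pinpoint("wrist",l):
    w=toW("wrist",np.array(r["point"]),m);print(l,r["p"],w,proj("wrist",w,m))
E
```

```text
20.4 [ 507.355 -115.017  192.806] [ 3.141 -0.    -1.222] [-0.37   0.331  1.532 -0.     1.279  2.423]
on_button_top 0.87 [ 539.053 -188.992   83.744] [[314.131  98.398]]
on_button_top 0.55 [ 720.292 -222.366    1.079] [[158.984   5.06 ]]
control_box 0.7 [ 558.107 -228.932    0.988] [[310.931  57.986]]Traceback (most recent call last):
  File "<stdin>", line 7, in <module>
ValueError: it knows: angle_grinder, chipping_hammer, control_box, coupon, electrode_tin, f_clamp, magnet, on_button_top, spray_can, stop_head, stop_station, wire_brush
```

View pics/w11.png

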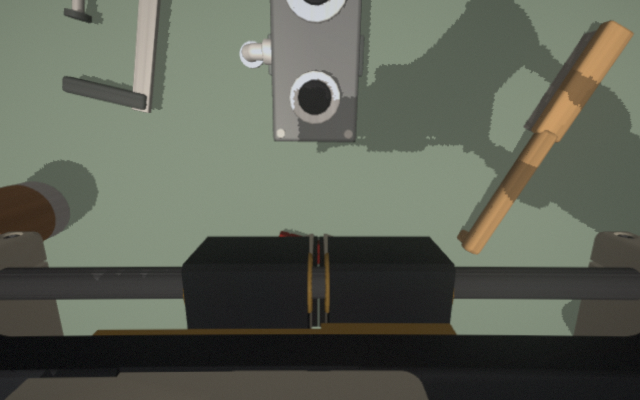

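The wrist picture shows the box squared up with the view, the ON button at (315,97), and the lamp switch beyond it at the top edge.

```bash
python3 - <<'E'
from h import *
np.set_printoptions(precision=1,suppress=True)
m=bot.camera_model("wrist");im=cv2.cvtColor(cv2.imread("pics/w11.png"),cv2.COLOR_BGR2GRAY)
k=np.zeros_like(im);k[72:122,290:340]=(im[72:122,290:340]<60)
n,l,s,c=cv2.connectedComponentsWithStats(k);i=1+s[1:,4].argmax();print(s[i],c[i])
print(onz("wrist",c[i],82,m))
for u in((267.2,241),(266.8,239.7)): print(tri([ray("wrist",c[i],m),ray("scene",u)]))
t=bot.get_obs()["tool_pos"];y=-1.222;d=onz("wrist",c[i],82,m)-t
print("tool dx,dy",d[0]*np.cos(y)+d[1]*np.sin(y),d[0]*np.sin(y)-d[1]*np.cos(y),t)
E
```

```text
[298  81  33  33 841] [314.3  97. ]
[ 539.3 -190.1   82. ]
(array([ 539.7, -189.7,   79.5]), [np.float64(0.569575224991444), np.float64(0.5695752249912651)])
(array([ 539.4, -189.8,   84. ]), [np.float64(0.21966658217346596), np.float64(0.21966658217362428)])
tool dx,dy 81.6410487459867 -4.329780747396416 [ 507.4 -114.8  192.9]
```

>>> servo_tool:
  series:
    - [0,0.5,-0.03,0,0]
    - [0,0.5,-0.03,0,0]
    - [0,0.4,-0.02,0,0]
    - [0,0.23,-0.01,0,0]
    - [0,0,0,0.7,0]
    - [0,0,0,0.7,0]
    - [0,0,0,0.7,0]
    - [0,0,0,0.4,0]
    - [0,0,0,0.2,0]
    - [0,0,0,0,0]
    - [0,0,0,0,0]

```text
time: 21.92
tool_pos: [539.9, -190.2, 59.0]
tcp_rot: [-3.14, -0.001, -1.224]
contact_force: [1.1, -0.9, 0.1]
grip_width: 0.5
```

>>> servo_tool:
  series:
    - [0,0,0,0.1,0]
    - [0,0,0,0.04,0]
    - [0,0,0,0,0]

```text
time: 22.3
tool_pos: [539.2, -189.9, 50.8]
tcp_rot: [3.141, 0.0, -1.225]
contact_force: [0.1, -0.0, -0.9]
grip_width: 0.8
```

>>> servo_tool:
  series:
    - [0,0,0,0.04,0]
    - [0,0,0,0.02,0]
    - [0,0,0,0,0]

```text
time: 22.68
tool_pos: [539.2, -189.9, 47.8]
tcp_rot: [3.141, 0.0, -1.225]
contact_force: [-0.4, 0.5, 0.3]
grip_width: 0.5
```

>>> servo_tool:
  series:
    - [0,0,0,0.04,0]
    - [0,0,0,0.04,0]
    - [0,0,0,0,0]

```text
time: 23.05
tool_pos: [539.4, -190.0, 44.1]
tcp_rot: [-3.141, -0.0, -1.225]
contact_force: [-0.7, 0.1, 2.5]
grip_width: 0.4
```

>>> servo_tool:
  series:
    - [0,0,0,0.04,0]
    - [0,0,0,0.02,0]
    - [0,0,0,0,0]

```text
time: 23.42
tool_pos: [539.4, -190.0, 41.1]
tcp_rot: [-3.141, -0.0, -1.225]
contact_force: [0.0, -0.1, 4.8]
grip_width: 0.6
```

>>> servo_tool:
  series:
    - [0,0,0,0.04,0]
    - [0,0,0,0,0]
    - [0,0,0,0,0]

```text
time: 23.8
tool_pos: [539.4, -190.0, 39.4]
tcp_rot: [-3.141, -0.001, -1.224]
contact_force: [-1.7, 0.5, 6.5]
grip_width: 0.6
```

>>> servo_tool:
  series:
    - [0,0,0,0.02,0]
    - [0,0,0,0.01,0]
    - [0,0,0,0,0]
    - [0,0,0,0,0]

```text
time: 24.3
tool_pos: [539.5, -190.1, 39.3]
tcp_rot: [-3.141, -0.001, -1.224]
contact_force: [-5.3, 3.1, 17.1]
grip_width: 0.4
```

The ON button is fully in: the travel stopped at z = 39.3 and the force rose to 17 N. I'll lift off and do the final check.

>>> servo_tool:
  series:
    - [0,0,0,-0.1,0]
    - [0,0,0,-0.5,0]
    - [0,0,0,-0.8,0]
    - [0,0,0,-0.8,0]
    - [0,0,0,-0.8,0]
    - [0,-0.6,0,0,0]
    - [0,-0.8,0,0,0]
    - [0,-0.2,0,0,0]
    - [0,0,0,0,0]
    - [0,0,0,0,0]

```text
time: 25.55
tool_pos: [512.5, -115.6, 187.2]
tcp_rot: [3.142, -0.0, -1.225]
contact_force: [0.0, 0.3, -0.4]
grip_width: 1.0
```

```bash
python3 - <<'E'
from h import *
o=bot.get_obs();print(o["time"],o["tool_pos"],o["contact_force"])
for n in("scene","side","wrist"):
    cv2.imwrite(f"pics/{n}12.png",bot.capture(n)[:,:,::-1])
m=bot.camera_model("wrist")
for n,l in (("wrist","on_button_top"),("scene","stop_head"),("scene","on_button_top")):
    print(n,l,[(r["p"],toW(n,np.array(r["point"])).round(1)) for r in bot.pinpoint(n,l)])
a=cv2.imread("pics/scene12.png");b=cv2.imread("pics/scene0.png")
d=cv2.absdiff(a,b).max(2);cv2.imwrite("pics/cmp.png",np.hstack([cv2.resize(a,(400,250)),cv2.resize(cv2.cvtColor((d>40).astype(np.uint8)*255,cv2.COLOR_GRAY2BGR),(400,250))]))
E
```

```text
25.55 [ 512.50032628 -115.56803641  187.21631342] [ 0.04205519  0.32328099 -0.37710619]
wrist on_button_top [(0.66, array([ 536.8, -188.3,   83. ]))]
scene stop_head [(0.68, array([645.2, 376.4, 115.3])), (0.64, array([487.9, 211.5, 111.7]))]
scene on_button_top [(0.61, array([501. ,  -6.1,  -2.3])), (0.53, array([ 540.4, -189.3,   83.3]))]
```

View pics/cmp.png

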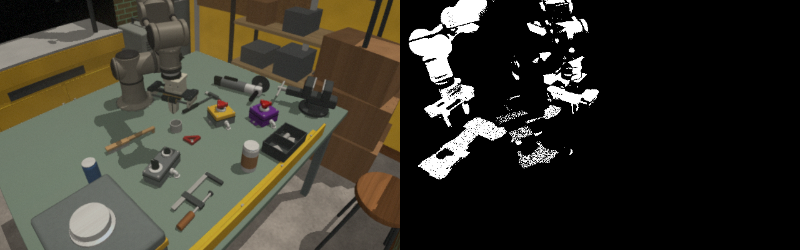

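View pics/wrist12.png

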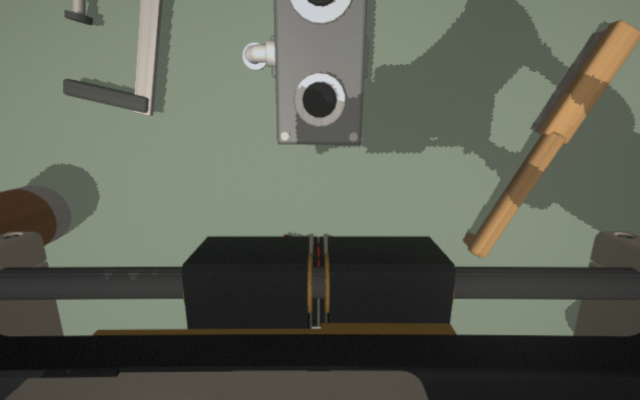

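The only changes from the start picture are the arm and its shadows. The button and the head are both out, and nothing is touching. I'll hand the job in.

```bash
python3 -c "
from plant import bot
print(bot.close_job())"
```

```text
the job is handed in; nothing more can be done
None
```

The start-of-shift check is done and handed in at about 26 s of the 64 s allowed; no verdict was reported.

- **Emergency stop pressed:** I pressed the head to its bottom, and the force rose to about 21 N on the stop. The latch caught: the head measured about 8 mm lower in the wrist picture.
- **Emergency stop released:** I pushed one lobe clockwise with the shut fingertips until it let go. Friction on the finger held the head in at first; it came out as I lifted. My last check showed it out (top at 111–114 mm) and turned back to rest (0.69 rad, against 0.68 at the start).
- **ON button:** I pressed it about 5.5 mm, until the travel stopped, with about 17 N at the end. It sprang back (top at about 83 mm).
- **Everything else:** Comparing the scene camera's first and last pictures, only the arm and its shadows had changed. The lamp switch, the tools and the purple look-alike were left alone. The arm was touching nothing when I handed in.

**Disagreements:**
- **Fingertips:** The real fingertips are about 37 mm above the reported TCP. My first approach met nothing at the expected height, so I found contact by feel and corrected every later height by that amount.
- **Head height:** The wrist outline fit reads the head about 16 mm low in absolute height, so I used it only to compare in against out.

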